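Park the practice eye and dim the light bench

ROBOT

A 6-joint arm with a two-finger parallel gripper is mounted at the origin on the work surface. World frame = base frame: x ahead of the robot, y to its left, z up, the work surface at z = 0. Lengths are in m, angles in degrees, forces in N, time in s.
With the tool pointing down it reaches from about 0.275 to 0.825 m from the base axis. Payload 5.2 kg.
Tool frame: the origin (TCP) lies on the centre line of the jaws, within the pads' length; the fingertips stand 11 mm ahead of it and the grasp point (between the pads) lies 8 mm behind it; z points along the fingers, y is the line along which they close (so a half turn about z gives the same grasp; the last joint's range is limited). The gripper opens to 93 mm and grips with 3 to 60 N. Pads are 15 mm wide; open, the fingers measure 128 mm over their backs; the gripper's body (75 mm by 188 mm) begins 65 mm behind the grasp point.
Start: joints at [-81.864, 14.817, 87.949, -0, 77.235, -11.62], TCP at [0.186, -0.518, 0.205] pointing down, gripper open.
Joint ranges: [-179.93, 179.93], [-52.35, 119.4], [10.71, 147.94], [-69.91, 249.91], [12.55, 155.21], [-178.61, 178.61]. Speed limits (degrees/s): [147.25, 147.25, 180, 180, 180, 180].

INTERFACE

Orientations are given as a 3x3 rotation matrix whose columns are the frame's x, y, z axes.
In Python, from station import ctrl, optics gives the robot as it stands.
- The arm moves only by the tool servo_tool, never from a script. Its argument "rows" is a list of rows, each a list of 3 entries, a list of its own where there are three numbers: the shift along the tool's x, y, z scaled (see below), then the turn, a rotation vector about the tool's x, y, z scaled (see below), then the opening, from -1 (shut) to 1 (fully open). In form: [[[dx, dy, dz], [rx, ry, rz], gripper], ...]. A call has 1 to 20 rows; each row shifts and turns the commanded pose from where the row before left it, along the tool's axes as they then stand; what a row does not reach is not made up. The controller multiplies each number of a shift by 0.25 m and each number of a turn by 0.08 rad. A row lasts 1/12 s, in which the tool goes at most 41.7 mm and 7.16 degrees, less where a joint would pass 70% of its speed; a pose out of reach is approached as far as the arm can. A call with a number of a shift or a turn outside -1 to 1 is refused whole. A call with a gripper value outside its range is refused whole. The fingers move at their own pace and stop on an object; "newtons" is the grip in N (left out, the last holds). Time passes only in rows, so rows that do not move let the fingers close. It gives the time, the measured TCP pose, the force, the opening and the grip force at its end, in the units of the state.
- ctrl.get_obs(): the state, without advancing time (a new reading comes with each control period).
- optics.grab_frame(name): name is "scene" or "side" or "wrist"; returns the picture (420x560x3 uint8, red, green, blue); there is no depth.
- optics.camera_info(name): a dict with "camera_matrix" (3x3 intrinsics, pixels), "position" and "rotation" of the camera in the world. Camera axes: x right, y up, looking along -z (the intrinsics and any distortion apply to the point x, -y, -z); pixel columns grow to the right and rows downward; lengths in m; the calibration is good to about 2 mm. A picture is of the moment at which its call begins: read the wrist's pose just before it. camera_info takes no time and is no camera call; for the wrist camera it gives the pose at the moment of the call.
- ctrl.job_done(): hands the job in; it is judged then, once.
The state is a dict: "time_s": time; "joints": joint angles; "dq": joint speeds; "effort": joint torques, N m; "eef_pos": TCP position; "eef_rot": TCP orientation; "ft_force": force on the tool from outside, world axes, zero at the start; "ft_torque": the same for the moment, N m; "opening": opening from 0.0 (shut) to 1.0 (fully open); "gripper_force": force on a finger pad.
Only numpy, scipy, OpenCV 4.12 (cv2) and the standard library are available. Lean on these libraries where they do the work, as an engineer would, in place of code of your own. Each camera call takes 0.05 s, during which the arm holds its last target. There are 200 camera calls.

TASK

The check of the practice eye is finished: slide it off the lit window and round the eye-drop bottle to the blue parking ring, keeping its foot flat on the light bench all the way, and leave it standing inside the ring, looking the way the blue arrow points. Once it is parked and let go, turn the lamp's dimmer knob anticlockwise right to its end stop. Leave the eye-drop bottle and the other things around where they are.

Things in the scene. Friction and masses are not known exactly. Their poses are not given: they have to be found in the camera images.
- bench: fixed cream light bench, a flat slab 270 mm (its x) by 360 mm (its y), its top 24 mm above the table. Origin: centre of its underside, on the table. Its -x side is its front, roughly towards the robot. The two marks lie on its top at 115 mm to either side of its centre along its y (which is at which end varies).
- window: round lit window in the bench top, pale yellow, 104 mm across with a grey rim, flush (no step). Origin: its centre, on the bench top. The practice eye starts on it.
- park: blue parking ring painted on the bench top (no step), inside diameter 96 mm, outside 108 mm. Origin: its centre, on the bench top. A blue arrow 45 mm long, outside the ring, points along its -x, to the bench's front.
- eye: practice eye, loose, 0.35 to 0.6 kg: round dark steel foot 80 mm across, 18 mm high, a 20 mm post, and a skin-coloured block head; a white eyeball with blue iris stands out of the head's front (-x) face, a black cap out of its back. Fits inside the ring with 8 mm to spare all round. Origin: centre of the foot's underside. It looks along its -x; a black line on top of the head, nearer its front, runs along x.
- eye_head (a point): on the practice eye's vertical axis, 55 mm above its underside, mid-height of the head: where to grip across its width. The head has flat vertical sides, 40 mm wide (eye's y), 46 mm long (eye's x: from 21 mm before the axis to 25 mm behind it), from 33 to 77 mm above the underside.
- eye_head_front (a point): point in the pupil of the practice eye, 33 mm ahead (-x) of its axis and 55 mm above its underside
- drops: loose eye-drop bottle, white with green cap, 28 mm diameter, 60 mm high, 40 g, standing on the bench about midway between the two marks, up to 35 mm before or behind the straight line between them. Origin: centre of its underside.
- supply: fixed cream lamp supply box, 130 mm (x) by 120 mm (y), 50 mm high, carrying the dimmer knob in the middle of its top. Origin: centre of its underside, on the table. A red dot on its top, 44 mm from the knob axis towards -x, marks off; black dots round the knob grow with brightness.
- dimmer (a joint): dimmer angle in rad: 0 at the anticlockwise end stop (off, white line of the knob at the red dot, along the supply's -x), growing clockwise seen from above to 4.05. Starts between 0.7 and 1.3, stays where left; turning takes about 0.05 N m.
- dimmer_grip (a point): on the vertical axis of the dimmer, at the height to grip: 87 mm above the table. The black knob is a bar 14 mm thick, 42 mm long and 32 mm high (its top 94 mm above the table, its lower end 62 mm) on a disc of 44 mm diameter. At joint 0 the bar lies along the supply's x; at joint q it is turned by q clockwise from that.
- penlight: loose steel pen torch with blue end, 16 x 130 x 12 mm, lying on the table before the supply. Origin: centre of its underside.
- lensbox: loose blue lens box 70 x 100 x 30 mm on the table behind the supply. Origin: centre of its underside.
- paddle: loose black eye occluder lying on the table behind the bench: disc 72 mm across and 6 mm thick with a flat handle 20 mm wide reaching 160 mm from the disc's centre along -y. Origin: centre of the disc's underside.
- mug: loose blue mug, 80 mm across, 90 mm high, handle at its +y, to the left of the bench. Origin: centre of its underside.
- saline: loose white bottle with blue cap, 60 mm across, 150 mm high, to the left of the bench. Origin: centre of its underside.
- jar: loose glass jar with steel lid, 70 mm across, 70 mm high, to the right of the supply. Origin: centre of its underside.
There are look-alikes about, which are no part of the job. Leave any yellow look-alike of the supply alone.

How it is judged (in metres and radians):
On the way, in this order (a step that is already met when the one before it is completed fails the run):
1. the practice eye stands inside the blue ring, looking along the arrow, let go, while the lamp is still on (horizontal distance between eye and park below 0.008 m and angle between the x axis of eye and the x axis of park, either way round below 0.2 rad and x of eye_head_front in the frame of park below -0.01 m and angle between eye's own z axis and vertical below 0.05 rad and contact force between the fingers and eye below 0.3 N and value of joint dimmer above 0.5 rad), for 0.2 s.
2. the dimmer is at its anticlockwise end stop (value of joint dimmer below 0.06 rad), for 0.2 s.
At the end, for the whole second after the job is handed in: the practice eye stands at rest and untouched on the bench, its foot wholly within the blue ring (axis within 8 mm of the ring's centre), looking along the arrow to within 0.2 rad (11 degrees), and the dimmer is within 0.06 rad of its anticlockwise end stop (horizontal distance between eye and park below 0.008 m and angle between the x axis of eye and the x axis of park, either way round below 0.2 rad and x of eye_head_front in the frame of park below -0.01 m and angle between eye's own z axis and vertical below 0.05 rad and contact force between the fingers and eye below 0.3 N and value of joint dimmer below 0.06 rad and linear speed of eye below 0.01 m/s).
It fails at once if the practice eye is lifted more than 6 mm off the bench top, or slides off the bench (z of eye in the frame of park above 0.006 m or z of eye in the frame of park below -0.006 m).
It fails at once if the practice eye is tipped by more than 0.15 rad (angle between eye's own z axis and vertical above 0.15 rad).
It fails at once if the eye-drop bottle is moved by more than 12 mm or toppled (distance of drops from where it was at the start of the episode above 0.012 m or angle between drops's own z axis and vertical above 0.4 rad).
It fails at once if the pen torch, lens box, occluder, mug, white bottle or jar is moved by more than 25 mm (distance of any of penlight, lensbox, paddle, mug, saline, jar from where it was at the start of the episode above 0.025 m).
It also fails if it takes over 61 s, if anything falls off the work surface, if the arm or the gripper's body presses on something with over 40 N, if the wrist force passes 120 N, or if a joint passes its speed limit or range.

## Working session

There is one attempt and no reset: what is moved stays moved. The work goes in short steps, Python scripts to look and compute and a tool call to move; the robot and the scene stay as the last step left them, time stands still between calls to the robot, and variables do not carry over. Pictures are saved under pics/ and viewed, at most 10 in all, crops included, and the job is handed in when it is done.

Besides the shell and the picture viewer there is one more tool, called after ">>>" by a JSON object that holds its "method" and its "body". servo_tool: Moves the arm, as the interface text tells. Shifts and turns lie within -1 to 1; 1 stands for 0.25 m of shift or 0.08 rad of turn. Its arguments: {"type":"object","properties":{"rows":{"type":"array"},"newtons":{"type":"number"}},"required":["rows"]}

```bash
mkdir -p pics; cat > h.py <<'E'
import numpy as np, cv2
from station import ctrl, optics
def grab(n,f=None):
    c=optics.camera_info(n); im=optics.grab_frame(n)
    if f: cv2.imwrite('pics/'+f,im[:,:,::-1])
    return im,c
def ray(c,u,v):
    K=np.array(c['camera_matrix']);R=np.array(c['rotation'])
    d=np.linalg.solve(K,[u,v,1.]);d=R@np.array([d[0],-d[1],-d[2]])
    return np.array(c['position']),d
def onz(c,u,v,z):
    p,d=ray(c,u,v);return p+d*(z-p[2])/d[2]
def proj(c,P):
    K=np.array(c['camera_matrix']);R=np.array(c['rotation'])
    q=R.T@(np.array(P)-c['position']);q=K@np.array([q[0],-q[1],-q[2]]);return q[:2]/q[2]
def tri(c1,a,c2,b):
    p,d=ray(c1,*a);q,e=ray(c2,*b)
    s=np.linalg.lstsq(np.c_[d,-e],q-p,rcond=None)[0]
    A=p+s[0]*d;B=q+s[1]*e;return (A+B)/2,np.linalg.norm(A-B)
E
python3 - <<'E'
from h import *
for n in('scene','side'):
    im,c=grab(n,n+'0.png');print(n,c)
print(ctrl.get_obs())
E
```

```text
scene {'camera_matrix': array([[414.13185282,   0.        , 284.13924666],
       [  0.        , 414.13185282, 211.93254575],
       [  0.        ,   0.        ,   1.        ]]), 'position': array([1.38958887, 0.42002092, 0.98888086]), 'rotation': array([[-0.44440823, -0.60250456,  0.66294011],
       [ 0.89581677, -0.29584157,  0.33164752],
       [-0.0036939 ,  0.74125975,  0.67120811]])}
side {'camera_matrix': array([[438.18583424,   0.        , 276.90073536],
       [  0.        , 438.18583424, 203.89822628],
       [  0.        ,   0.        ,   1.        ]]), 'position': array([-0.13112722,  0.6136889 ,  0.77393611]), 'rotation': array([[-0.71342668,  0.43396916, -0.55017554],
       [-0.70056556, -0.42472653,  0.57342416],
       [ 0.01517426,  0.79453014,  0.60703509]])}
{'time_s': 0.1, 'joints': array([-8.18641679e+01,  1.48540467e+01,  8.80026003e+01, -8.00204445e-04,
        7.72336603e+01, -1.16184079e+01]), 'dq': array([ 0.06882299, -0.0786561 , -0.00432747, -0.10226486, -0.07720747,
        0.05782505]), 'effort': array([ 1.43803052e-03, -4.38210797e+01, -2.84643191e+01,  7.20283063e-02,
        3.61497444e-02, -6.24274708e-05]), 'eef_pos': array([ 0.18584944, -0.51712783,  0.20392604]), 'eef_rot': array([[ 9.41149995e-01,  3.37989098e-01, -2.36542492e-04],
       [ 3.37989044e-01, -9.41148754e-01,  1.55836825e-03],
       [ 3.04089808e-04, -1.54660704e-03, -9.99998758e-01]]), 'ft_force': array([ 1.02212699,  0.44626448, -0.36510891]), 'ft_torque': array([ 0.00600912,  0.02259716, -0.03847213]), 'gripper_force': 0.0, 'opening': 1.0016570831634553}
```

View pics/scene0.png

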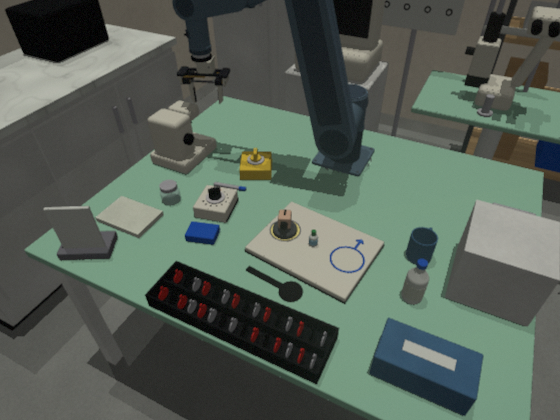

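View pics/side0.png

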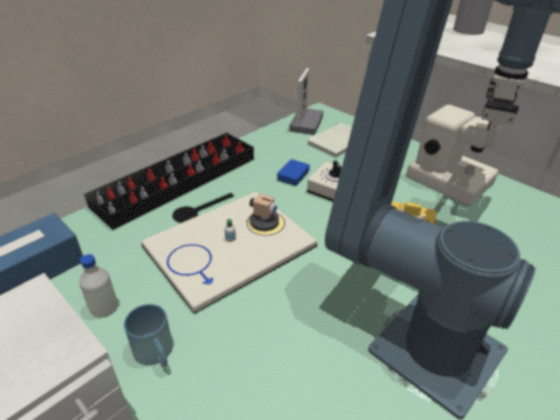

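The scene view shows the eye on the window at (285,228), drops at (313,237), the ring at (347,259), the supply at (215,200) with its knob at (215,192), and the yellow decoy at (255,165). In the side view the ring is at (190,259), the eye at (264,215), drops at (230,230) and the knob at (335,170).

```bash
python3 - <<'E'
from h import *
C={n:optics.camera_info(n) for n in('scene','side')}
P={n:cv2.imread(f'pics/{n}0.png') for n in C}
def mask(n,f,box):
    h=cv2.cvtColor(P[n],cv2.COLOR_BGR2HSV).astype(int);m=f(h[...,0],h[...,1],h[...,2])
    z=np.zeros_like(m);x0,y0,x1,y1=box;z[y0:y1,x0:x1]=m[y0:y1,x0:x1];return z.astype(np.uint8)
blue=lambda h,s,v:(h>100)&(h<125)&(s>120)
# ring: outer ellipse from largest hole
for n,b in(('scene',(320,230,375,280)),('side',(155,235,225,295))):
    m=mask(n,blue,b);cs,hi=cv2.findContours(m,cv2.RETR_CCOMP,cv2.CHAIN_APPROX_NONE)
    k=max((i for i in range(len(cs)) if hi[0][i][3]>=0),key=lambda i:cv2.contourArea(cs[i]))
    p=np.array([onz(C[n],*q[0],.024)[:2] for q in cs[k]]);(cx,cy),r=cv2.minEnclosingCircle((p*1000).astype(np.float32))
    e=cv2.fitEllipse((p*1000).astype(np.float32));print(n,'ring',cx,cy,r,e)
    ys,xs=np.nonzero(m);q=np.array([onz(C[n],x,y,.024)[:2] for x,y in zip(xs,ys)])*1000-e[0]
    far=q[np.hypot(*q.T)>62];print('arrow',far.mean(0),len(far),np.degrees(np.arctan2(*far.mean(0)[::-1])))
pts={'eyetop':((285,213),(264,201)),'knobtop':((214,187),(335,163)),'dropcap':((314,232),(229,222))}
for k,(a,b) in pts.items(): print(k,tri(C['scene'],a,C['side'],b))
for n,u in(('scene',(313,244)),('side',(230,239))):print('drops base',onz(C[n],*u,.024))
E
python3 - <<'E'
import cv2,numpy as np
a=cv2.imread('pics/scene0.png')[160:300,170:390];b=cv2.imread('pics/side0.png')[150:300,140:360]
A=cv2.resize(a,(792,int(140*3.6)),interpolation=2)[:,:];B=cv2.resize(b,(792,540),interpolation=2)
cv2.imwrite('pics/c1.png',A);
E
```

```text
Traceback (most recent call last):
ValueError: max() iterable argument is empty
```

View pics/c1.png

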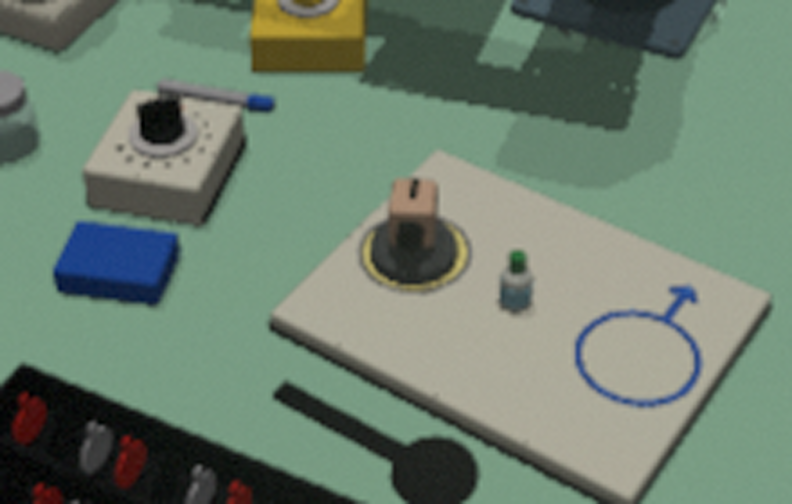

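The crop shows the eye facing the bench front, with its black line at scene (285,212). The bottle is slightly behind the line between the marks, and the arrow points up and to the right.

```bash
python3 - <<'E'
from h import *
from scipy.optimize import least_squares
C={n:optics.camera_info(n) for n in('scene','side')}
for n,b in(('scene',(320,230,375,280)),('side',(155,235,225,295))):
    P=cv2.imread(f'pics/{n}0.png').astype(int);x0,y0,x1,y1=b
    m=np.zeros(P.shape[:2],bool);m[y0:y1,x0:x1]=(P[...,0]-P[...,2]>30)[y0:y1,x0:x1]
    ys,xs=np.nonzero(m);q=np.array([onz(C[n],x,y,.024)[:2] for x,y in zip(xs,ys)])*1000
    s=least_squares(lambda p:np.hypot(*(q-p[:2]).T)-51,q.mean(0),loss='soft_l1',f_scale=3).x
    d=q-s;far=d[np.hypot(*d.T)>62];print(n,'ring',s,len(q),'arrow',np.degrees(np.arctan2(*far.mean(0)[::-1])),len(far))
    # bench mask -> rect
    h=cv2.cvtColor(cv2.imread(f'pics/{n}0.png'),cv2.COLOR_BGR2HSV)
    m=((h[...,0]<30)&(h[...,1]<75)&(h[...,2]>130)).astype(np.uint8)
    k,l,st,ce=cv2.connectedComponentsWithStats(m);u=tuple((np.array([330,240]) if n=='scene' else np.array([215,245])))
    i=l[u[1],u[0]];print('bench label',i,st[i]); c=max(cv2.findContours((l==i).astype(np.uint8),0,1)[0],key=cv2.contourArea)
    w=np.array([onz(C[n],*p[0],.024)[:2]*1000 for p in c]).astype(np.float32);print(cv2.minAreaRect(w))
pts={'eyetop':((285.3,211.5),(264,201)),'knobtop':((214,188),(335,163)),'dropcap':((313.7,232),(229,222))}
for k,(a,b) in pts.items(): print(k,tri(C['scene'],a,C['side'],b))
for n,u in(('scene',(313,244)),('side',(230,239))):print('drops base',onz(C[n],*u,.024))
E
```

```text
scene ring [541.9559957  212.47861531] 188 arrow 172.6612381880209 30
bench label 56 [ 246  203  137   96 5098]
((532.0247192382812, 95.81448364257812), (362.9118347167969, 264.87176513671875), 82.39750671386719)
side ring [540.88753319 213.03655414] 269 arrow 172.43012844900292 62
bench label 665 [ 143  193  173  115 8080]
((524.8297729492188, 91.50798797607422), (379.8504333496094, 273.26885986328125), 82.17224884033203)
eyetop (array([ 0.51182512, -0.01226793,  0.10086754]), np.float64(0.007515915972397784))
knobtop (array([ 0.50406201, -0.29130597,  0.0948233 ]), np.float64(0.002335180823993402))
dropcap (array([0.53171027, 0.09325482, 0.0770723 ]), np.float64(0.000349799104031236))
drops base [0.5327398 0.0939514 0.024    ]
drops base [0.52897549 0.09564772 0.024     ]
```

```bash
python3 - <<'E'
from h import *
np.set_printoptions(precision=3,suppress=True)
C={n:optics.camera_info(n) for n in('scene','side')}
for k,u,z in(('microscope base',(180,160),0),('micr head?',(170,120),.15),('yellow',(255,155),.06),('saline cap',(422,264),.15),('mug',(423,235),.09),('sup near',(212,218),0.05),('supL',(193,210),.05),('supR',(228,219),.05),('supfar',(238,190),.05)):print(k,onz(C['scene'],*u,z))
print('saline',onz(C['side'],88,262,.15),'mug',onz(C['side'],148,315,.09))
o=ctrl.get_obs();w=optics.camera_info('wrist');R=o['eef_rot'];print(R.T@(w['position']-o['eef_pos']),R.T@w['rotation'],w['camera_matrix'])
d=np.array([.43,-.04,.26])-o['eef_pos'];print(R.T@d,R.T@d/.25)
E
```

```text
microscope base [ 0.316 -0.597  0.   ]
micr head? [ 0.271 -0.649  0.15 ]
yellow [ 0.223 -0.291  0.06 ]
saline cap [0.584 0.424 0.15 ]
mug [0.409 0.401 0.09 ]
sup near [ 0.595 -0.246  0.05 ]
supL [ 0.59  -0.326  0.05 ]
supR [ 0.576 -0.196  0.05 ]
supfar [ 0.43  -0.245  0.05 ]
saline [0.563 0.427 0.15 ] mug [0.416 0.395 0.09 ]
[ 0.08  -0.001 -0.18 ] [[-0.001  0.956  0.294]
 [ 1.     0.     0.001]
 [ 0.001  0.294 -0.956]] [[373.744   0.    276.919]
 [  0.    373.744 215.603]
 [  0.      0.      1.   ]]
[ 0.391 -0.367 -0.055] [ 1.564 -1.466 -0.222]
```

>>> {"method": "servo_tool", "body": {"rows": [[[0, 0, -0.1], [0, 0, 0], 1], [[0, 0, -0.1], [0, 0, 0], 1], [[0.11, -0.094, 0], [0, 0, 0], 1], [[0.11, -0.094, 0], [0, 0, 0], 1], [[0.11, -0.094, 0], [0, 0, 0], 1], [[0.11, -0.094, 0], [0, 0, 0], 1], [[0.11, -0.094, 0], [0, 0, 0], 1], [[0.11, -0.094, 0], [0, 0, 0], 1], [[0.11, -0.094, 0], [0, 0, 0], 1], [[0.11, -0.094, 0], [0, 0, 0], 1], [[0.11, -0.094, 0], [0, 0, 0], 1], [[0.11, -0.094, 0], [0, 0, 0], 1], [[0.11, -0.094, 0], [0, 0, 0], 1], [[0.11, -0.094, 0], [0, 0, 0], 1], [[0.11, -0.094, 0], [0, 0, 0], 1], [[0.11, -0.094, 0], [0, 0, 0], 1], [[0.11, -0.094, 0], [0, 0, 0], 1], [[0.11, -0.094, 0], [0, 0, 0], 1], [[0.11, -0.094, 0], [0, 0, 0], 1], [[0.11, -0.094, 0], [0, 0, 0], 1]]}}

```text
time_s: 1.77
eef_pos: [0.5091, 0.0497, 0.2543]
eef_rot: [[0.941, 0.338, -0.001], [0.338, -0.941, -0.0], [-0.001, -0.0, -1.0]]
ft_force: [0.6, -1.3, 0.7]
opening: 1.001
gripper_force: 0.0
```

>>> {"method": "servo_tool", "body": {"rows": [[[0, 0, 0], [0, 0, 0.99], 1], [[0, 0, 0], [0, 0, 0.99], 1], [[0, 0, 0], [0, 0, 0.99], 1], [[0, 0, 0], [0, 0, 0.99], 1], [[0, 0, 0], [0, 0, 0.99], 1], [[0, 0, 0], [0, 0, 0.99], 1], [[0, 0, 0], [0, 0, 0], 1], [[0, 0, 0], [0, 0, 0], 1]]}}

```text
time_s: 2.43
eef_pos: [0.5086, 0.0478, 0.2543]
eef_rot: [[0.992, -0.128, -0.001], [-0.128, -0.992, 0.0], [-0.001, -0.0, -1.0]]
ft_force: [0.6, 0.6, 0.7]
opening: 1.003
gripper_force: 0.0
```

```bash
python3 - <<'E'
from h import *
im,c=grab('wrist','w1.png');import json
json.dump({k:np.array(v).tolist() for k,v in c.items() if k in('camera_matrix','position','rotation')},open('w1.json','w'))
print(ctrl.get_obs()['eef_pos'],ctrl.get_obs()['eef_rot'])
E
```

```text
[0.50862598 0.04781469 0.25439383] [[ 9.91827617e-01 -1.27583700e-01 -6.14271465e-04]
 [-1.27583671e-01 -9.91827807e-01  8.68644167e-05]
 [-6.20334004e-04 -7.78351922e-06 -9.99999808e-01]]
```

View pics/w1.png

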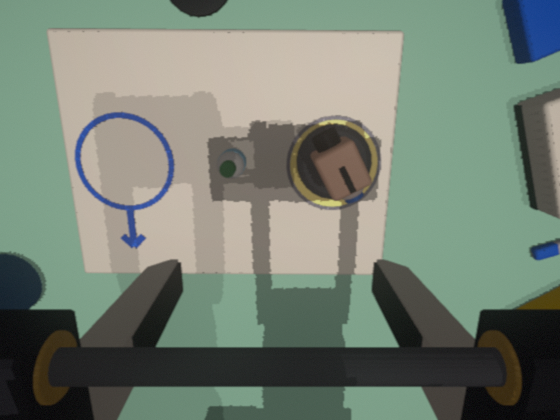

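The wrist view shows the ring at (124,161), the arrow tip at (134,247), and the bottle at (235,160). The eye's head top is at (342,168), clearly turned, with its black line running (341,165)–(354,192).

```bash
cat >> h.py <<'E'
from scipy.optimize import least_squares
def ringfit(im,c,z=.024,box=None):
    P=im.astype(int);m=(P[...,2]-P[...,0]>45)&(P[...,2]-P[...,1]>30)
    k,l,st,ce=cv2.connectedComponentsWithStats(m.astype(np.uint8))
    if box: 
        x0,y0,x1,y1=box;M=np.zeros_like(m);M[y0:y1,x0:x1]=m[y0:y1,x0:x1];m=M
    ys,xs=np.nonzero(m);q=np.array([onz(c,x,y,z)[:2] for x,y in zip(xs,ys)])*1000
    s=least_squares(lambda p:np.hypot(*(q-p[:2]).T)-51,np.median(q,0),loss='soft_l1',f_scale=2).x
    d=q-s;f=d[(np.hypot(*d.T)>60)]
    return s,len(q),np.degrees(np.arctan2(*f.mean(0)[::-1])) if len(f) else None
def head(im,c,z,box):
    x0,y0,x1,y1=box;h=cv2.cvtColor(im,cv2.COLOR_RGB2HSV)
    m=np.zeros(h.shape[:2],np.uint8);m[y0:y1,x0:x1]=((h[...,0]<16)&(h[...,1]>60)&(h[...,2]>60))[y0:y1,x0:x1]
    m=cv2.morphologyEx(m,cv2.MORPH_OPEN,np.ones((3,3)))
    cn=max(cv2.findContours(m,0,1)[0],key=cv2.contourArea)
    ln=np.zeros_like(m);cv2.fillConvexPoly(ln,cv2.convexHull(cn),1)
    ln=cv2.erode(ln,np.ones((5,5)))&(im.max(2)<60)
    ys,xs=np.nonzero(ln);L=np.array([onz(c,x,y,z)[:2] for x,y in zip(xs,ys)])*1000
    w=np.array([onz(c,*p[0],z)[:2]*1000 for p in cn]).astype(np.float32)
    ax=cv2.fitLine(L.astype(np.float32),2,0,.01,.01).ravel() if len(L)>5 else None
    return cv2.minAreaRect(w),cv2.minAreaRect(cn),L.mean(0) if len(L) else None,len(L),ax
E
python3 - <<'E'
from h import *;import json
im=cv2.imread('pics/w1.png')[:,:,::-1].copy();c={k:np.array(v) for k,v in json.load(open('w1.json')).items()}
print(ringfit(im,c,box=(60,100,185,255)))
r=head(im,c,.101,(295,120,385,215));print(r)
if r[4] is not None:print(np.degrees(np.arctan2(r[4][1],r[4][0])))
h=cv2.cvtColor(im,cv2.COLOR_RGB2HSV)
m=((h[...,0]>20)&(h[...,0]<35)&(h[...,1]>70)&(h[...,2]>130));m[:,:280]=0;m[:,390:]=0;m[:110]=0;m[215:]=0
ys,xs=np.nonzero(m);q=np.array([onz(c,x,y,.024)[:2]*1000 for x,y in zip(xs,ys)],np.float32);print('window',cv2.minEnclosingCircle(q))
for u,z in(((229,168),.084),((235,160),.03)):print('drops',onz(c,*u,z))
cv2.imwrite('pics/c2.png',cv2.resize(cv2.imread('pics/w1.png')[110:215,280:390],None,fx=5.5,fy=5.5,interpolation=2))
E
```

```text
(array([543.01179619, 213.10505312]), 1737, np.float64(172.36471059563422))
(((523.1866455078125, -11.996837615966797), (51.01347351074219, 40.337886810302734), 20.41966438293457), ((341.10003662109375, 167.6999969482422), (55.007266998291016, 46.0629997253418), 63.43495178222656), array([520.76800588, -12.95135993]), 177, array([ 9.1939914e-01,  3.9332584e-01,  5.2076801e+02, -1.2951360e+01],
      dtype=float32))
23.161602
window ((513.5694580078125, -15.261190414428711), 47.835426330566406)
drops [0.53360264 0.09030714 0.084     ]
drops [0.53292592 0.09057731 0.03      ]
```

View pics/c2.png

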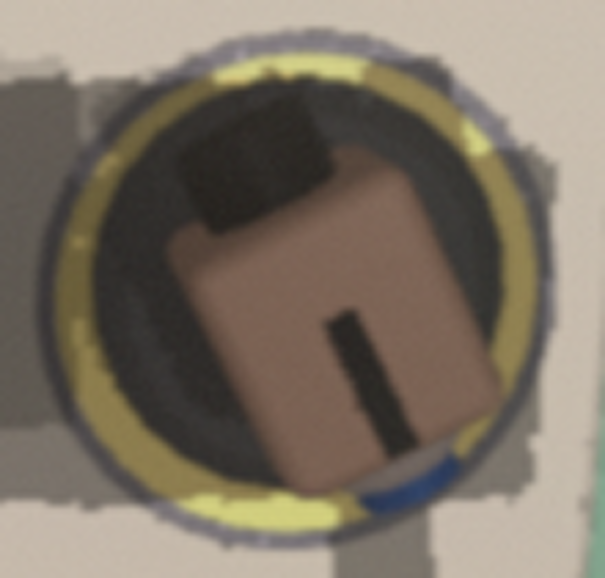

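The head crop confirms the turn of about 21° and the iris facing the lower right. I'll go above the head and turn to align with it.

>>> {"method": "servo_tool", "body": {"rows": [[[0.024, 0.08, 0.112], [0, 0, 0], 1], [[0.024, 0.08, 0.112], [0, 0, 0], 1], [[0.024, 0.08, 0.112], [0, 0, 0], 1], [[0, 0, 0], [0, 0, -0.885], 1], [[0, 0, 0], [0, 0, -0.885], 1], [[0, 0, 0], [0, 0, -0.885], 1], [[0, 0, 0], [0, 0, -0.885], 1], [[0, 0, 0], [0, 0, -0.885], 1], [[0, 0, 0], [0, 0, -0.885], 1], [[0, 0, 0], [0, 0, -0.885], 1], [[0, 0, 0], [0, 0, 0], 1], [[0, 0, 0], [0, 0, 0], 1]]}}

```text
time_s: 3.48
eef_pos: [0.5188, -0.0141, 0.1706]
eef_rot: [[0.934, 0.356, -0.0], [0.356, -0.934, 0.0], [-0.0, -0.0, -1.0]]
ft_force: [-0.2, -0.3, -0.9]
opening: 0.998
gripper_force: 0.0
```

```bash
python3 - <<'E'
from h import *;import json
im,c=grab('wrist','w2.png');o=ctrl.get_obs();print(o['eef_pos'],np.degrees(np.arctan2(o['eef_rot'][1,0],o['eef_rot'][0,0])))
r=head(im,c,.101,(150,60,400,330));print(r[:4],np.degrees(np.arctan2(r[4][1],r[4][0])))
E
```

```text
[ 0.51884813 -0.01407709  0.17062185] 20.84533049831887
(((524.406005859375, -12.03298568725586), (51.61948013305664, 39.61803436279297), 20.851097106933594), ((278.5, 211.5), (71.0, 57.0), 90.0), array([528.03592886, -10.75619258]), 413) 20.604898
```

View pics/w2.png

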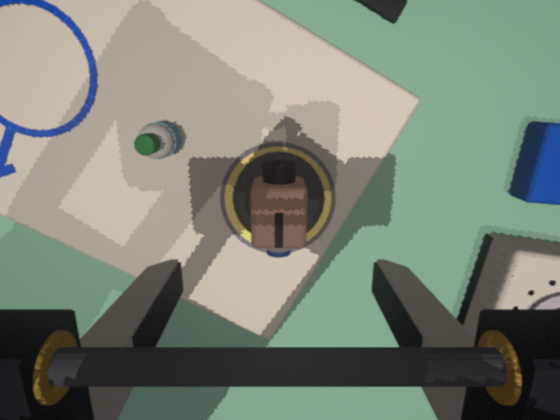

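The view shows the head centred between the fingers at (278,211) and aligned with the tool. The top-height check is consistent: width is 40 mm in both views. Descend and grip.

>>> {"method": "servo_tool", "body": {"rows": [[[0, 0, 0.1], [0, 0, 0], 1], [[0, 0, 0.1], [0, 0, 0], 1], [[0, 0, 0.1], [0, 0, 0], 1], [[0, 0, 0.1], [0, 0, 0], 1], [[0, 0, 0], [0, 0, 0], 1], [[0, 0, 0], [0, 0, 0], 0.2], [[0, 0, 0], [0, 0, 0], 0.05], [[0, 0, 0], [0, 0, 0], -0.05], [[0, 0, 0], [0, 0, 0], -0.12], [[0, 0, 0], [0, 0, 0], -0.2], [[0, 0, 0], [0, 0, 0], -0.4], [[0, 0, 0], [0, 0, 0], -1], [[0, 0, 0], [0, 0, 0], -1], [[0, 0, 0], [0, 0, 0], -1], [[0, 0, 0], [0, 0, 0], -1], [[0, 0, 0], [0, 0, 0], -1]], "newtons": 15}}

```text
time_s: 4.87
eef_pos: [0.5191, -0.0142, 0.0708]
eef_rot: [[0.934, 0.357, 0.0], [0.357, -0.934, -0.0], [0.0, 0.0, -1.0]]
ft_force: [1.3, -1.3, 1.7]
opening: 0.433
gripper_force: 15.0
```

>>> {"method": "servo_tool", "body": {"rows": [[[0, 0, 0], [0, 0, 0.4], -1], [[0, 0, 0], [0, 0, 0.6], -1], [[0, 0, 0], [0, 0, 0.7], -1], [[0, 0, 0], [0, 0, 0.7], -1], [[0, 0, 0], [0, 0, 0.7], -1], [[0, 0, 0], [0, 0, 0.7], -1], [[0, 0, 0], [0, 0, 0.7], -1], [[0, 0, 0], [0, 0, 0.7], -1], [[0, 0, 0], [0, 0, 0.6], -1], [[0, 0, 0], [0, 0, 0.4], -1], [[0, 0, 0], [0, 0, 0], -1], [[0, 0, 0], [0, 0, 0], -1]]}}

```text
time_s: 5.87
eef_pos: [0.5186, -0.0136, 0.0708]
eef_rot: [[0.992, -0.13, -0.0], [-0.13, -0.992, 0.001], [-0.0, -0.001, -1.0]]
ft_force: [-0.9, 2.2, 4.5]
opening: 0.428
gripper_force: 15.0
```

>>> {"method": "servo_tool", "body": {"rows": [[[-0.015, -0.01, 0], [0, 0, 0], -1], [[-0.031, -0.021, 0], [0, 0, 0], -1], [[-0.031, -0.021, 0], [0, 0, 0], -1], [[-0.031, -0.021, 0], [0, 0, 0], -1], [[-0.031, -0.021, 0], [0, 0, 0], -1], [[-0.031, -0.021, 0], [0, 0, 0], -1], [[-0.031, -0.021, 0], [0, 0, 0], -1], [[-0.031, -0.021, 0], [0, 0, 0], -1], [[-0.031, -0.021, 0], [0, 0, 0], -1], [[-0.03, -0.021, 0], [0, 0, 0], -1], [[-0.014, -0.015, 0], [0, 0, 0], -1], [[0, 0, 0], [0, 0, 0], -1], [[0, 0, 0], [0, 0, 0], -1]]}}

```text
time_s: 6.95
eef_pos: [0.4481, 0.0503, 0.0708]
eef_rot: [[0.991, -0.13, -0.002], [-0.13, -0.991, 0.001], [-0.003, -0.001, -1.0]]
ft_force: [-1.1, 1.3, 9.5]
opening: 0.427
gripper_force: 15.0
```

>>> {"method": "servo_tool", "body": {"rows": [[[0, -0.02, 0], [0, 0, 0], -1], [[0, -0.04, 0], [0, 0, 0], -1], [[0, -0.04, 0], [0, 0, 0], -1], [[0, -0.04, 0], [0, 0, 0], -1], [[0, -0.04, 0], [0, 0, 0], -1], [[0, -0.04, 0], [0, 0, 0], -1], [[0, -0.04, 0], [0, 0, 0], -1], [[0, -0.04, 0], [0, 0, 0], -1], [[0, -0.04, 0], [0, 0, 0], -1], [[0, -0.04, 0], [0, 0, 0], -1], [[0, -0.02, 0], [0, 0, 0], -1], [[0, 0, 0], [0, 0, 0], -1], [[0, 0, 0], [0, 0, 0], -1]]}}

```text
time_s: 8.03
eef_pos: [0.4618, 0.1488, 0.0708]
eef_rot: [[0.992, -0.13, -0.002], [-0.13, -0.992, 0.0], [-0.002, -0.0, -1.0]]
ft_force: [0.9, 0.3, 7.2]
opening: 0.428
gripper_force: 15.0
```

```bash
python3 - <<'E'
from h import *
im,c=grab('wrist','w3.png');o=ctrl.get_obs();print(o['eef_pos'],o['ft_force'],np.degrees(np.arctan2(o['eef_rot'][1,0],o['eef_rot'][0,0])))
s=proj(c,[.543,.213,.024]);print(s)
d=np.array([.543,.2131,.0708])-o['eef_pos'];print(o['eef_rot'].T@d/.25)
E
```

```text
[0.46186672 0.14884693 0.07076102] [0.73822541 0.22808204 6.56820416] -7.470201297297949
[150.43611902 115.17850212]
[ 0.28836378 -0.29702386 -0.00049627]
```

View pics/w3.png

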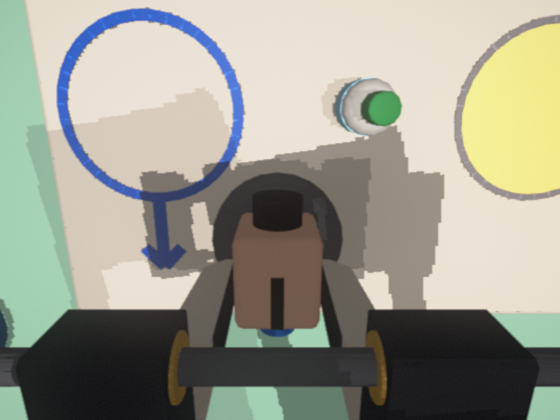

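The close view shows the ring centred near (150,105), the bottle untouched at (372,106), and the foot's rear edge at row 173 with columns 212–342. I'll refine the ring centre and the foot axis from it.

```bash
python3 - <<'E'
from h import *
im=cv2.imread('pics/w3.png')[:,:,::-1].copy();c=optics.camera_info('wrist');o=ctrl.get_obs();R=o['eef_rot']
r=ringfit(im,c,box=(50,0,250,275));print('ring',r)
for u in((277,173),(212,237),(342,237)):print('foot',u,(R.T@(onz(c,*u,.042)-o['eef_pos']))*1000)
for u in((240,214),(316,214),(236,327),(320,327)):print('head',u,(R.T@(onz(c,*u,.101)-o['eef_pos']))*1000)
d=np.array([*r[0]/1000,.0708])-o['eef_pos'];print(R.T@d*1000)
E
```

```text
ring (array([543.7227233 , 212.76515823]), 6744, np.float64(172.21873415096502))
foot (277, 173) [41.2484728   0.07503587 28.69678017]
foot (212, 237) [  2.73957539 -38.63921919  28.77094177]
foot (342, 237) [ 2.72306306 38.7348033  28.7426249 ]
head (240, 214) [ 34.95260932 -15.40088345 -30.28782018]
head (316, 214) [ 34.9436374   16.42877248 -30.2994656 ]
head (236, 327) [-19.63616267 -18.8769597  -30.20152101]
head (320, 327) [-19.63297513  19.93269969 -30.21574219]
[ 72.85106739 -74.0179279   -0.12533925]
```

>>> {"method": "servo_tool", "body": {"rows": [[[0.0145, -0.0148, 0], [0, 0, 0], -1], [[0.0286, -0.0297, 0], [0, 0, 0], -1], [[0.0286, -0.0297, 0], [0, 0, 0], -1], [[0.0286, -0.0297, 0], [0, 0, 0], -1], [[0.0286, -0.0297, 0], [0, 0, 0], -1], [[0.0286, -0.0297, 0], [0, 0, 0], -1], [[0.0286, -0.0297, 0], [0, 0, 0], -1], [[0.0286, -0.0297, 0], [0, 0, 0], -1], [[0.0286, -0.0297, 0], [0, 0, 0], -1], [[0.0286, -0.0297, 0], [0, 0, 0], -1], [[0.0145, -0.0148, 0], [0, 0, 0], -1], [[0, 0, 0], [0, 0, 0], -1], [[0, 0, 0], [0, 0, 0], -1], [[0, 0, 0], [0, 0, 0], -1]]}}

```text
time_s: 9.25
eef_pos: [0.5415, 0.2126, 0.0706]
eef_rot: [[0.991, -0.13, -0.004], [-0.13, -0.991, -0.0], [-0.004, 0.001, -1.0]]
ft_force: [-2.4, -1.7, 7.7]
opening: 0.432
gripper_force: 15.0
```

```bash
python3 - <<'E'
from h import *
im,c=grab('wrist','w4.png');o=ctrl.get_obs();R=o['eef_rot']
r=ringfit(im,c,box=(150,100,420,420));print('ring',r)
d=np.array([*r[0]/1000,.0708])-o['eef_pos'];print(R.T@d*1000,o['eef_pos'],o['ft_force'])
E
```

```text
ring (array([543.85455395, 212.66645885]), 3297, np.float64(172.36722204337005))
[ 2.32892993 -0.38711328 -0.2402197 ] [0.5414942  0.21258585 0.07056827] [-1.77125918 -1.67162132  8.09201059]
```

View pics/w4.png

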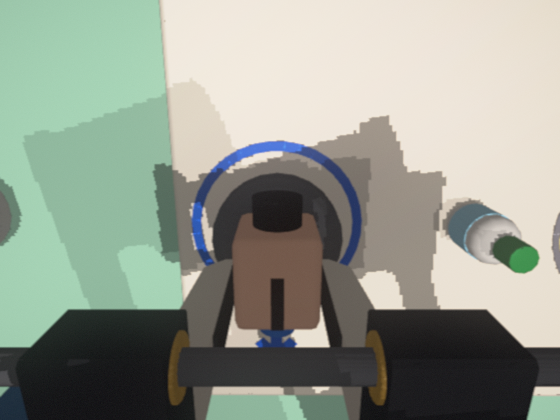

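The eye stands concentric in the ring with its line along the arrow and is about 1 mm off centre. Release and rise.

>>> {"method": "servo_tool", "body": {"rows": [[[0, 0, 0], [0, 0, 0], -0.1], [[0, 0, 0], [0, 0, 0], 0], [[0, 0, 0], [0, 0, 0], 0.3], [[0, 0, 0], [0, 0, 0], 0.6], [[0, 0, 0], [0, 0, 0], 1], [[0, 0, 0], [0, 0, 0], 1], [[0, 0, 0], [0, 0, 0], 1], [[0, 0, 0], [0, 0, 0], 1], [[0, 0, -0.06], [0, 0, 0], 1], [[0, 0, -0.1], [0, 0, 0], 1], [[0, 0, -0.14], [0, 0, 0], 1], [[0, 0, -0.14], [0, 0, 0], 1], [[0, 0, -0.14], [0, 0, 0], 1], [[0, 0, -0.14], [0, 0, 0], 1], [[0, 0, 0], [0, 0, 0], 1]]}}

```text
time_s: 10.55
eef_pos: [0.547, 0.2131, 0.259]
eef_rot: [[0.991, -0.13, 0.013], [-0.13, -0.991, 0.003], [0.013, -0.004, -1.0]]
ft_force: [1.0, 0.5, 0.3]
opening: 0.999
gripper_force: 0.0
```

```bash
python3 - <<'E'
from h import *
im,c=grab('wrist','w5.png');o=ctrl.get_obs();R=o['eef_rot'];print(o['eef_pos'],o['time_s'])
print('ring',ringfit(im,c,box=(150,60,420,300)))
r=head(im,c,.101,(180,100,380,300));print(r[0],r[3])
f=np.array(r[0][0])-(r[0][1][0]/2-21)*np.array([.991,-.131]);print('axis est',f)
d=np.array([.504,-.291,.25])-o['eef_pos'];print(R.T@d/.25)
E
```

```text
[0.54581523 0.21292019 0.2554769 ] 10.6
ring (array([542.44487229, 213.01348122]), 1160, np.float64(171.81576228252993))
((545.6583862304688, 212.0933837890625), (39.361083984375, 49.585384368896484), 82.52484893798828) 184
axis est [546.96596912 211.92053479]
[0.09672659 2.02034284 0.0168475 ]
```

The eye measures at (0.542, 0.2126) and the ring at (0.5425, 0.213), so it is parked and let go. Now to the knob.

>>> {"method": "servo_tool", "body": {"rows": [[[0.007, 0.07, 0], [0, 0, 0], 1], [[0.007, 0.144, 0], [0, 0, 0], 1], [[0.007, 0.144, 0], [0, 0, 0], 1], [[0.007, 0.144, 0], [0, 0, 0], 1], [[0.007, 0.144, 0], [0, 0, 0], 1], [[0.007, 0.144, 0], [0, 0, 0], 1], [[0.007, 0.144, 0], [0, 0, 0], 1], [[0.007, 0.144, 0], [0, 0, 0], 1], [[0.007, 0.144, 0], [0, 0, 0], 1], [[0.007, 0.144, 0], [0, 0, 0], 1], [[0.007, 0.144, 0], [0, 0, 0], 1], [[0.007, 0.144, 0], [0, 0, 0], 1], [[0.007, 0.144, 0], [0, 0, 0], 1], [[0.007, 0.144, 0], [0, 0, 0], 1], [[0, 0.07, 0], [0, 0, 0], 1], [[0, 0, 0], [0, 0, 0], 1], [[0, 0, 0], [0, 0, 0], 1]]}}

```text
time_s: 12.02
eef_pos: [0.5013, -0.2899, 0.249]
eef_rot: [[0.991, -0.133, -0.002], [-0.133, -0.991, 0.002], [-0.002, -0.002, -1.0]]
ft_force: [0.3, 1.2, 0.3]
opening: 1.0
gripper_force: 0.0
```

```bash
python3 - <<'E'
from h import *;import json
im,c=grab('wrist','w6.png');o=ctrl.get_obs();print(o['eef_pos'],o['eef_rot'])
json.dump({k:np.array(v).tolist() for k,v in c.items() if k in('camera_matrix','position','rotation')},open('w6.json','w'))
E
```

```text
[ 0.50163248 -0.28880849  0.24940553] [[ 0.99135266 -0.13121555 -0.00154211]
 [-0.13121212 -0.99135199  0.00214683]
 [-0.00181047 -0.00192592 -0.99999651]]
```

View pics/w6.png

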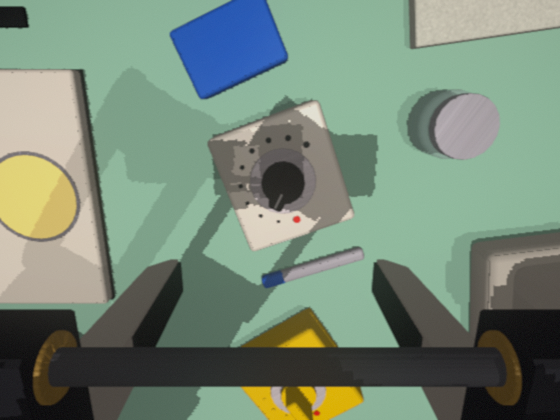

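The supply's top corners are near (208,143), (320,100), (352,214) and (254,249), with the red dot at (297,219). The knob is at (282,183) and its white line runs (284,195)–(277,208). I'll measure it with a contrast-stretched crop.

```bash
python3 - <<'E'
from h import *;import json
b=cv2.imread('pics/w6.png');im=b[:,:,::-1].copy().astype(int);c={k:np.array(v) for k,v in json.load(open('w6.json')).items()}
m=(im[...,0]-im[...,1]>70)&(im[...,0]-im[...,2]>50);m[240:]=0
ys,xs=np.nonzero(m);print('red',xs.mean(),ys.mean(),len(xs),onz(c,xs.mean(),ys.mean(),.05))
cr=np.array([onz(c,*u,.05)[:2] for u in((208,143),(320,100),(352,214),(254,249))])*1000;print(cr.round(),cr.mean(0))
k=(im.max(2)<45);k[:150]=0;k[225:]=0;k[:,:245]=0;k[:,320:]=0
n,l,st,ce=cv2.connectedComponentsWithStats(k.astype(np.uint8));i=1+st[1:,4].argmax();print('dark',st[i],ce[i],onz(c,*ce[i],.062),onz(c,*ce[i],.09))
s=b[150:235,240:340].astype(float);s=np.clip((s/255)**.45*255,0,255).astype(np.uint8)
cv2.imwrite('pics/c6.png',cv2.resize(s,None,fx=7,fy=7,interpolation=2))
E
```

```text
red 296.2439024390244 219.0 41 [ 0.45838664 -0.30433077  0.05      ]
[[ 549. -226.]
 [ 575. -341.]
 [ 456. -364.]
 [ 430. -255.]] [ 502.84623535 -296.4198438 ]
dark [ 263  162   41   43 1225] [282.64326531 181.31020408] [ 0.5033594  -0.29543097  0.062     ] [ 0.50930968 -0.29586555  0.09      ]
```

View pics/c6.png

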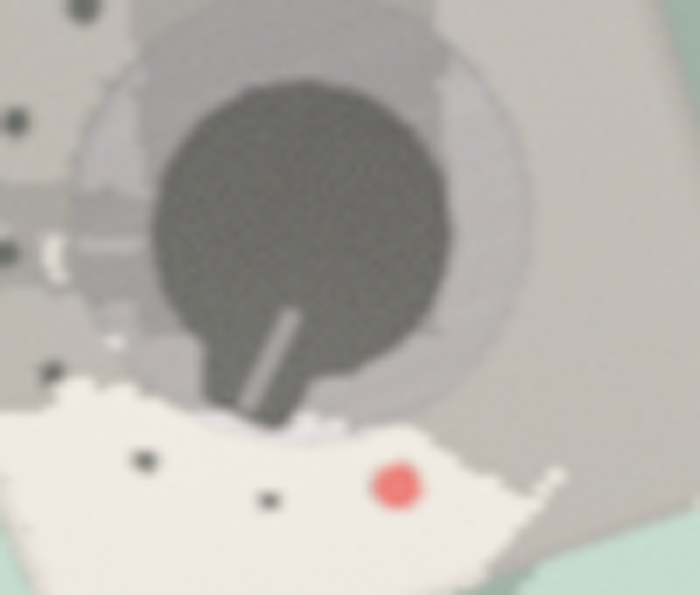

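```bash
python3 - <<'E'
from h import *;import json
c={k:np.array(v) for k,v in json.load(open('w6.json')).items()}
f=lambda u,v,z:onz(c,240+(u-3)/7,150+(v-3)/7,z)[:2]*1000
ax=f(302,230,.062);a=f(291,312,.094);b=f(250,405,.094);r=f(397,486,.05)
ang=lambda v:np.degrees(np.arctan2(v[1],v[0]))%360
print('axis',ax,'line',a,b,'dir',ang(b-a),'axis->line end',ang(b-ax),np.linalg.norm(b-ax),'red',r,ang(r-ax),np.linalg.norm(r-ax))
E
```

```text
axis [ 502.22055123 -295.35466783] line [ 498.40092761 -293.00558563] [ 486.49603128 -285.93986485] dir 149.31028245442803 axis->line end 149.08961357983335 18.327548740514292 red [ 458.38074556 -304.37487639] 191.6265702337956 44.758158175474854
```

The knob bar is at 149°, the red dot is at 191.6°, and the axis is (0.502,-0.2955), so it needs 42° anticlockwise. Align and descend.

>>> {"method": "servo_tool", "body": {"rows": [[[0.006, 0.026, 0], [0, 0, 0], 1], [[0, 0, 0], [0, 0, 0.847], 1], [[0, 0, 0], [0, 0, 0.847], 1], [[0, 0, 0], [0, 0, 0.847], 1], [[0, 0, 0], [0, 0, 0.847], 1], [[0, 0, 0], [0, 0, 0.847], 1], [[0, 0, 0], [0, 0, 0.847], 1], [[0, 0, 0.12], [0, 0, 0], 1], [[0, 0, 0.12], [0, 0, 0], 1], [[0, 0, 0.12], [0, 0, 0], 1], [[0, 0, 0.12], [0, 0, 0], 1], [[0, 0, 0.1], [0, 0, 0], 1], [[0, 0, 0.06], [0, 0, 0], 1], [[0, 0, 0.04], [0, 0, 0], 1], [[0, 0, 0], [0, 0, 0], 1], [[0, 0, 0], [0, 0, 0], 1]]}}

```text
time_s: 13.4
eef_pos: [0.5032, -0.2956, 0.081]
eef_rot: [[0.86, -0.511, 0.0], [-0.511, -0.86, 0.0], [0.0, -0.0, -1.0]]
ft_force: [-0.3, 0.6, 0.8]
opening: 1.002
gripper_force: 0.0
```

>>> {"method": "servo_tool", "body": {"rows": [[[-0.003, 0, 0.008], [0, 0, 0], 0], [[0, 0, 0], [0, 0, 0], -0.4], [[0, 0, 0], [0, 0, 0], -0.6], [[0, 0, 0], [0, 0, 0], -0.7], [[0, 0, 0], [0, 0, 0], -0.8], [[0, 0, 0], [0, 0, 0], -1], [[0, 0, 0], [0, 0, 0], -1], [[0, 0, 0], [0, 0, 0], -1], [[0, 0, 0], [0, 0, 0], -1], [[0, 0, 0], [0, 0, 0], -1]], "newtons": 20}}

```text
time_s: 14.23
eef_pos: [0.5021, -0.2957, 0.0786]
eef_rot: [[0.859, -0.512, -0.0], [-0.512, -0.859, 0.0], [-0.0, -0.0, -1.0]]
ft_force: [-0.2, 0.5, 0.2]
opening: 0.334
gripper_force: 0.0
```

>>> {"method": "servo_tool", "body": {"rows": [[[0, 0, 0], [0, 0, 0], -1], [[0, 0, 0], [0, 0, 0], -1], [[0, 0, 0], [0, 0, 0], -1], [[0, 0, 0], [0, 0, 0], -1], [[0, 0, 0], [0, 0, 0], -1], [[0, 0, 0], [0, 0, 0], -1]]}}

```text
time_s: 14.73
eef_pos: [0.5024, -0.2952, 0.0786]
eef_rot: [[0.859, -0.512, 0.0], [-0.512, -0.859, 0.001], [-0.0, -0.001, -1.0]]
ft_force: [2.4, 3.2, 0.8]
opening: 0.142
gripper_force: 20.0
```

>>> {"method": "servo_tool", "body": {"rows": [[[0, 0, 0], [0, 0, -0.75], -1], [[0, 0, 0], [0, 0, -0.75], -1], [[0, 0, 0], [0, 0, -0.75], -1], [[0, 0, 0], [0, 0, -0.75], -1], [[0, 0, 0], [0, 0, -0.75], -1], [[0, 0, 0], [0, 0, -0.75], -1], [[0, 0, 0], [0, 0, -0.75], -1], [[0, 0, 0], [0, 0, -0.75], -1], [[0, 0, 0], [0, 0, -0.75], -1], [[0, 0, 0], [0, 0, -0.75], -1], [[0, 0, 0], [0, 0, -0.75], -1], [[0, 0, 0], [0, 0, 0], -1], [[0, 0, 0], [0, 0, 0], -1]]}}

```text
time_s: 15.82
eef_pos: [0.5023, -0.2958, 0.0787]
eef_rot: [[0.993, 0.121, 0.0], [0.121, -0.993, -0.0], [0.0, 0.0, -1.0]]
ft_force: [2.0, 2.1, -0.8]
opening: 0.14
gripper_force: 19.9
```

```bash
cat > t.py <<'E'
from h import *
o=ctrl.get_obs();print(o['ft_torque'],o['ft_force'],o['opening'],np.degrees(np.arctan2(o['eef_rot'][1,0],o['eef_rot'][0,0])))
E
python3 t.py
```

```text
[ 0.36846424 -0.38975881 -0.04193854] [ 2.03648296  2.0674737  -0.76352584] 0.13979171007812746 6.928098462909106
```

>>> {"method": "servo_tool", "body": {"rows": [[[0, 0, 0], [0, 0, -0.4], -1], [[0, 0, 0], [0, 0, -0.4], -1], [[0, 0, 0], [0, 0, -0.4], -1], [[0, 0, 0], [0, 0, 0], -1], [[0, 0, 0], [0, 0, 0], -1]]}}

```text
time_s: 16.23
eef_pos: [0.5023, -0.2959, 0.0787]
eef_rot: [[0.977, 0.215, 0.0], [0.215, -0.977, -0.0], [0.0, 0.0, -1.0]]
ft_force: [2.5, 1.5, -1.6]
opening: 0.139
gripper_force: 20.0
```

```bash
python3 t.py
```

```text
[ 0.29331709 -0.48200456  0.00723485] [ 2.50719076  1.50711614 -1.61090778] 0.13898182618174412 12.40466940758728
```

>>> {"method": "servo_tool", "body": {"rows": [[[0, 0, 0], [0, 0, -0.3], -1], [[0, 0, 0], [0, 0, -0.3], -1], [[0, 0, 0], [0, 0, 0], -1], [[0, 0, 0], [0, 0, 0], -1]]}}

```text
time_s: 16.57
eef_pos: [0.5023, -0.2959, 0.0787]
eef_rot: [[0.965, 0.263, 0.0], [0.263, -0.965, -0.0], [0.0, 0.0, -1.0]]
ft_force: [3.0, 1.7, -0.7]
opening: 0.136
gripper_force: 20.1
```

```bash
python3 t.py
```

```text
[ 0.172645   -0.58036669 -0.16533153] [ 2.97336891  1.70666623 -0.70010147] 0.13558913789281626 15.255770817653024
```

>>> {"method": "servo_tool", "body": {"rows": [[[0, 0, 0], [0, 0, -0.3], -1], [[0, 0, 0], [0, 0, -0.1], -1], [[0, 0, 0], [0, 0, 0], -1], [[0, 0, 0], [0, 0, 0], -1]]}}

```text
time_s: 16.9
eef_pos: [0.5023, -0.2959, 0.0787]
eef_rot: [[0.956, 0.294, 0.0], [0.294, -0.956, -0.0], [0.0, 0.0, -1.0]]
ft_force: [3.6, 1.1, -1.9]
opening: 0.137
gripper_force: 20.6
```

```bash
python3 t.py
```

```text
[ 0.13719945 -0.6117538  -0.23278971] [ 3.6065305   1.08723799 -1.86808675] 0.13707675151799278 17.099484847064975
```

The torque has risen to 0.23 N m, so the knob is at the stop. Release, rise and verify.

>>> {"method": "servo_tool", "body": {"rows": [[[0, 0, 0], [0, 0, 0], 0], [[0, 0, 0], [0, 0, 0], 1], [[0, 0, 0], [0, 0, 0], 1], [[0, 0, 0], [0, 0, 0], 1], [[0, 0, 0], [0, 0, 0], 1], [[0, 0, -0.1], [0, 0, 0], 1], [[0, 0, -0.13], [0, 0, 0], 1], [[0, 0, -0.13], [0, 0, 0], 1], [[0, 0, -0.13], [0, 0, 0], 1], [[0, 0, -0.13], [0, 0, 0], 1], [[0, 0, 0], [0, 0, 0], 1], [[0, 0, 0], [0, 0, 0], 1], [[0, 0, 0], [0, 0, 0], 1]]}}

```text
time_s: 17.98
eef_pos: [0.5017, -0.2955, 0.233]
eef_rot: [[0.956, 0.294, -0.001], [0.294, -0.956, 0.001], [-0.001, -0.001, -1.0]]
ft_force: [-0.0, 0.1, -1.3]
opening: 0.987
gripper_force: 0.0
```

```bash
python3 - <<'E'
from h import *
im,c=grab('wrist','w7.png');im=im.astype(int)
m=(im[...,0]-im[...,1]>70)&(im[...,0]-im[...,2]>50);ce=proj(c,[.5022,-.2954,.062]);print(ce)
yy,xx=np.indices(m.shape);near=np.hypot(xx-ce[0],yy-ce[1])<75
ys,xs=np.nonzero(m&near);r=onz(c,xs.mean(),ys.mean(),.05);print('red',r,len(xs))
d=(im.max(2)<45)&near
n,l,st,cc=cv2.connectedComponentsWithStats(d.astype(np.uint8));i=1+st[1:,4].argmax()
cn=max(cv2.findContours((l==i).astype(np.uint8),0,1)[0],key=cv2.contourArea);h=np.zeros(m.shape,np.uint8);cv2.fillPoly(h,[cv2.convexHull(cn)],1)
w=(h>0)&(im.max(2)>75)&(np.ptp(im,2)<40);w&=cv2.erode(h,np.ones((3,3)))>0
ys,xs=np.nonzero(w);L=np.array([onz(c,x,y,.094)[:2]*1000 for x,y in zip(xs,ys)],np.float32);print(len(L),L.mean(0))
a=cv2.fitLine(L,2,0,.01,.01).ravel();print('line',np.degrees(np.arctan2(a[1],a[0]))%180,'red',np.degrees(np.arctan2(r[1]+.2954,r[0]-.5022))%360-180)
g,cs=grab('scene','s7.png');g=g.astype(int)
im2,c2=grab('side','e7.png')
E
```

```text
[278.06126499 187.60135203]
red [ 0.45815249 -0.30462693  0.05      ] 42
38 [ 492.60522 -297.13382]
line 12.632606 red 11.831058982083363
```

The white line is at 12.6° and the red dot at 11.8°, so the dimmer is at off. Handing in.

```bash
python3 -c "
from station import ctrl
print(ctrl.job_done())"
```

```text
the job is handed in; nothing more can be done
None
```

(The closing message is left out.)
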